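# Reset the clamping collar of a sample rack

## Task

Turn the wing screw of the shaft collar to loosen it, slide the collar along its rod until its plate presses the green tube rack onto the sprung stop with a gentle clamping push of about 10 N (never more than 20 N), and turn the screw tight again so that the rack stays clamped when you let go. The stop's place is not measured: feel for it. Do not disturb the other things on the bench.

Things in the scene. Friction and masses are not known exactly. Their poses are not given: they have to be found in the camera images.
- nest: Fixture fixed on the bench: aluminium base plate 150 x 440 x 8 mm. Origin: centre of its underside, on the bench; y runs along rod and channel, z up. A steel guide rod 16 mm thick lies at x = +55, z = 45 mm between two posts 62 mm high at y = -208 and +208 mm. The rack's channel lies at x = -15 mm, its rims 20 mm high.
- channel (a point): Point on the channel floor, x = -15, y = 0, z = 8 mm of the nest. At the channel's +y end stands a grey stop block 50 mm wide, 58 mm high over the bench, its place along y unmeasured and changing by 40 mm. From its middle a rubber-tipped plunger reaches 40 mm towards -y; it yields up to 14 mm, with 2 N per mm from zero. A slight shift of the wing while tightening can cost 2 to 5 N of push.
- collar: Aluminium shaft collar on the rod, 40 mm across, 36 mm long. Origin: on the rod's axis, mid-length, straight below the screw; axes as the nest's. The flat face of its pusher plate, across the channel, lies 20 mm from the origin towards +y. Slides along y only: held against over 20 N with the screw tight, 1 to 2 N of friction when loose. Starts 55 to 120 mm short of the rack, to go towards +y.
- screw_wing (a point): Centre of the set screw's black wing, 55 mm above the collar's origin, 100 mm above the bench. An upright plate 38 mm long (x axis), 10 mm thick (y axis), 26 mm high (z axis = screw axis) on a thin stem; it does not rise. On the fixture nothing else is above 66 mm. One grip across its thickness can turn it and drag the collar; let go while loose, the plunger pushes the collar back.
- screw (a joint): Angle of the screw, rad: 0 = fully tight, wing in line with the rod; grows counter-clockwise seen from above, up to 1.5 = end stop, wing across the rod. Its hold lessens steadily and is gone from 1.0 up; it counts as loosened past 1.0, as tight again below 0.3. Turning takes up to 0.2 N m. At the start 0 to 0.15.
- rack: Green tube rack, a block 56 x 140 x 44 mm with tube caps up to 50 mm, 0.2 to 0.4 kg, loose in the channel with 2 to 4 mm of side play. Origin: centre of its underside, on the channel floor; axes nearly as the nest's. The collar's plate meets its end 70 mm from the origin towards -y, the plunger the one 70 mm towards +y. Friction 1 to 3 N. Starts 5 to 70 mm short of the plunger.
- blood_rack: Bystander: green rack, 62 x 160 mm, with red-capped tubes, 108 mm high. Origin: centre of its underside.
- bottle: Bystander: white bottle, 56 mm across, 110 mm high. Origin: centre of its underside.
- pipette: Bystander: pipette lying flat, 240 mm long along its y axis, 24 mm high. Origin: on the bench under the middle.

How it is judged:
By the outcome, as a careful person would: the job done as asked, in the order asked, and still so for the second after the job is handed in, with the robot touching nothing.
It also fails if it takes over 61 s, if anything falls off the work surface, if the arm or the gripper's body presses on something with over 40 N, if the wrist force passes 120 N, or if a joint passes its speed limit or range.

## Robot

A 6-joint arm with a two-finger parallel gripper is mounted at the origin on the work surface. World frame = base frame: x ahead of the robot, y to its left, z up, the work surface at z = 0. Lengths are in mm, angles in rad, forces in N, time in s.
With the tool pointing down it reaches from about 325 to 1000 mm from the base axis. Payload 5.1 kg.
Tool frame: the origin (TCP) lies at the very end of the fingers, on their centre line; the grasp point (between the pads) lies 19 mm behind it; z points along the fingers, x is the direction in which the jaws open and shut, and the axes are right-handed (so a half turn about z gives the same grasp; the last joint's range is limited). The gripper opens to 85 mm and grips with 20 to 120 N. Pads are 22 mm wide; open, the fingers measure 114 mm over their backs; the gripper's body (76 mm by 85 mm) begins 54 mm behind the grasp point. The pads swing forward as they close: fully open they stand 13 mm farther back than shut.
Start: joints at [-1.242, 0.124, 1.65, -0, 1.367, -0.083], TCP at [260.136, -595.663, 231.322] pointing down, gripper open.
Joint ranges: [-2.61, 2.61], [-1.02, 2.33], [0.03, 2.71], [-1.35, 4.49], [0.32, 2.68], [-2.91, 2.91]. Speed limits (rad/s): [2.57, 2.57, 3.14, 3.14, 3.14, 3.14].

## Interface

Orientations are given as a rotation vector (axis times angle).
In Python, from rig import robot, grab_frame, camera_model gives the robot as it stands.
- The arm moves only by the tool drive_tool, never from a script. Its argument "commands" is a list that holds one entry, the list of rows, each a list of 6 numbers: the shift along the world's x, y, z in m, then the turn, a rotation vector about the world's x, y, z in rad. In form: [[[x, y, z, ax, ay, az], ...]]. A call has 1 to 20 rows; each row is the pose to reach, as a shift and turn from the pose commanded when the call began; what a row does not reach only later rows make up. A row lasts 1/10 s, in which the tool goes at most 50 mm and 8.59 degrees, less where a joint would pass 70% of its speed; a pose out of reach is approached as far as the arm can. A call with a gripper value outside its range is refused whole. "fingers" is the finger opening in m, from 0 to 0.0854, set as the call begins (left out, the last holds). The fingers move at their own pace and stop on an object; "newtons" is the grip in N (left out, the last holds). Time passes only in rows, so rows that repeat a pose let the fingers close. It gives the time, the measured TCP pose, the force and the opening at its end, in the units of the state.
- robot.observe(): the state, without advancing time (a new reading comes with each control period).
- grab_frame(name): name is "side" or "top"; returns the picture (384x512x3 uint8, red, green, blue); there is no depth.
- camera_model(name): a dict with "fx", "fy", "cx", "cy" (pixels), "k1" (the pictures are not rectified: a ray, as slopes to the right and down, at radius r is drawn at 1 + k1 r^2 times it, then the intrinsics apply), "pose" (4x4, takes a point from camera to world coordinates). Camera axes: x right, y up, looking along -z (the intrinsics and any distortion apply to the point x, -y, -z); pixel columns grow to the right and rows downward; lengths in mm; the calibration is good to about 2 mm. A picture is of the moment at which its call begins. camera_model takes no time and is no camera call.
- robot.finish_job(): hands the job in, once; it reports no verdict.
The state is a dict: "time": time; "joint_pos": joint angles; "qd": joint speeds; "tau": joint torques, N m; "eef_pos": TCP position; "eef_rot": TCP orientation; "contact_force": force on the tool from outside, world axes, zero at the start; "ft_torque": the same for the moment, N m; "grip_width": finger opening in mm.
Only numpy, scipy, OpenCV 4.12 (cv2) and the standard library are available. Lean on these libraries where they do the work, as an engineer would, in place of code of your own. Each camera call takes 0.05 s, during which the arm holds its last target. There are 200 camera calls.

## Working session

There is one attempt and no reset: what is moved stays moved. The work goes in short steps, Python scripts to look and compute and a tool call to move; the robot and the scene stay as the last step left them, time stands still between calls to the robot, and variables do not carry over. Pictures are saved under pics/ and viewed, about 8 in all and at most 12, crops included, and the job is handed in when it is done.

Besides the shell and the picture viewer there is one more tool, called after ">>>" as name(argument=value, ...), one argument or row to a line, values as JSON. drive_tool: Moves the arm, as the interface text tells. Its arguments: {"type":"object","properties":{"commands":{"type":"array"},"fingers":{"type":"number"},"newtons":{"type":"number"}},"required":["commands"]}

```bash
ls; mkdir -p pics
cat > h.py <<'E'
import numpy as np, cv2
from rig import robot, grab_frame, camera_model
def ray(name,u,v):
    m=camera_model(name); d=np.array([(u-m['cx'])/m['fx'],(v-m['cy'])/m['fy']])
    s=d.copy()
    for _ in range(30): s=d/(1+m['k1']*(s@s))
    P=np.array(m['pose']); r=P[:3,:3]@np.array([s[0],-s[1],-1]); return P[:3,3],r
def at(name,u,v,z):
    o,r=ray(name,u,v); return o+r*(z-o[2])/r[2]
def proj(name,p):
    m=camera_model(name); P=np.array(m['pose']); c=P[:3,:3].T@(np.array(p,float)-P[:3,3])
    s=np.array([c[0],-c[1]])/-c[2]; s=s*(1+m['k1']*(s@s)); return np.array([m['fx']*s[0]+m['cx'],m['fy']*s[1]+m['cy']])
E
python3 - <<'E'
from h import *
for n in('top','side'):
    f=grab_frame(n); cv2.imwrite(f'pics/{n}0.png',f[:,:,::-1]); print(n,camera_model(n))
print(robot.observe())
E
```

```text
pics
top {'fx': 350.82452298180954, 'fy': 350.82452298180954, 'cx': 259.69228630116726, 'cy': 189.7614242908983, 'k1': -0.11043068768296496, 'pose': array([[ 1.49542870e-01,  9.61780403e-01, -2.29380440e-01,
         4.84163436e+02],
       [-9.88755226e-01,  1.45420367e-01, -3.48714813e-02,
        -1.66445856e+01],
       [-1.82119663e-04,  2.32015890e-01,  9.72711979e-01,
         7.66250901e+02],
       [ 0.00000000e+00,  0.00000000e+00,  0.00000000e+00,
         1.00000000e+00]])}
side {'fx': 365.83494646738416, 'fy': 365.83494646738416, 'cx': 259.391864337531, 'cy': 189.19510432910295, 'k1': -0.09105927927551859, 'pose': array([[ 9.88548106e-01,  1.07593510e-01, -1.05812467e-01,
         5.75222165e+02],
       [-1.50066014e-01,  7.74777051e-01, -6.14166682e-01,
        -4.73995852e+02],
       [ 1.59007220e-02,  6.23012165e-01,  7.82050516e-01,
         6.87900806e+02],
       [ 0.00000000e+00,  0.00000000e+00,  0.00000000e+00,
         1.00000000e+00]])}
{'time': 0.1, 'joint_pos': array([-1.24163969e+00,  1.24404718e-01,  1.65156176e+00,  1.05585778e-05,
        1.36748270e+00, -8.25993840e-02]), 'qd': array([-9.23619251e-06, -5.80928602e-04, -4.11781497e-03,  2.66014214e-04,
        1.33832235e-03,  1.86646448e-03]), 'tau': array([ 8.48792170e-04, -4.24933469e+01, -3.66653824e+01, -1.56506667e-04,
        3.86478685e-03,  1.22880575e-06]), 'eef_pos': array([ 259.93809221, -595.15385234,  230.1843188 ]), 'eef_rot': array([-2.62768637e+00,  1.71977967e+00,  2.28918021e-03]), 'contact_force': array([ 0.30793075,  0.42744817, -0.01563856]), 'ft_torque': array([-0.03594836, -0.02422038, -0.05259335]), 'grip_width': 85.49578187346344}
```

Run:
```python
import cv2
for n in('top','side'):
    f=cv2.imread(f'pics/{n}0.png'); cv2.imwrite(f'pics/{n}0b.png',cv2.resize(f,(768,576),interpolation=cv2.INTER_CUBIC))
```

```text
(no output)
```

View pics/top0b.png

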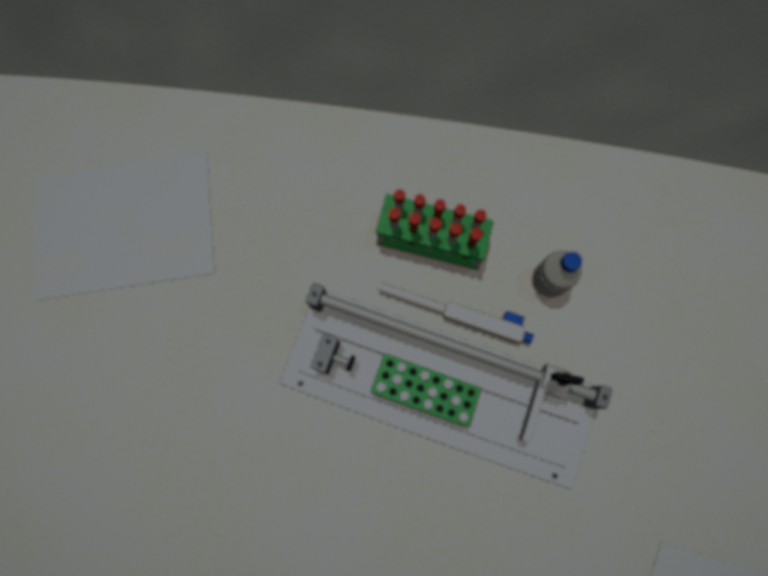

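View pics/side0b.png

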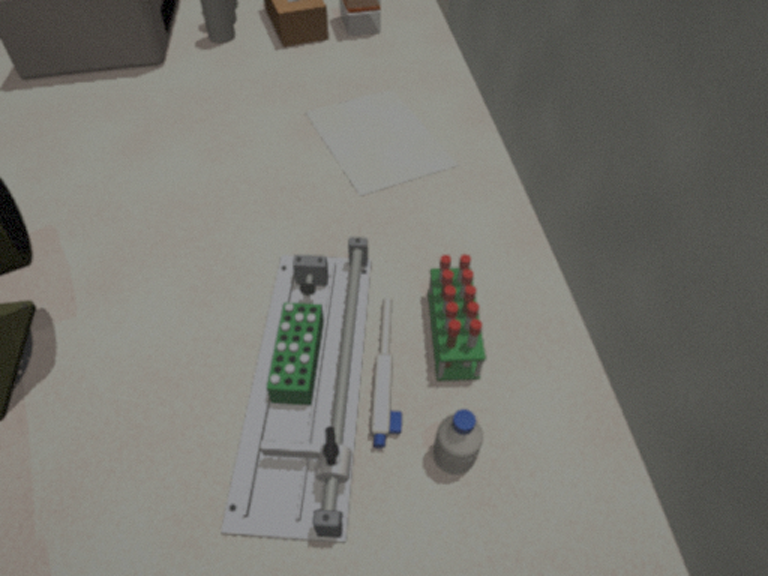

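Top view: fixture posts at (316,297) and (600,396), and the wing at (566,379). The rack centre is about (426,390), the plunger tip about (351,362), and the plate about (535,405). Pipette, blood rack and bottle lie on the +x side of the rod.

```bash
cat >> h.py <<'E'
def tri(a,b):
    o1,r1=a;o2,r2=b; A=np.stack([r1,-r2],1); t=np.linalg.lstsq(A,o2-o1,rcond=None)[0]
    p,q=o1+t[0]*r1,o2+t[1]*r2; return (p+q)/2,np.linalg.norm(p-q)
E
python3 - <<'E'
from h import *
s=lambda U,V:((U+.5)/1.5-.5,(V+.5)/1.5-.5)
cen={}
for n,(x0,y0,x1,y1) in {'top':(545,362,592,392),'side':(318,424,345,468)}.items():
    f=cv2.imread(f'pics/{n}0.png'); g=f.max(2).astype(float)
    x0,y0,x1,y1=[int(k/1.5) for k in(x0,y0,x1,y1)]
    w=g[y0:y1,x0:x1]<55; yy,xx=np.nonzero(w); cen[n]=(xx.mean()+x0,yy.mean()+y0); 
    ev,vec=np.linalg.eigh(np.cov(xx,yy)); print(n,w.sum(),cen[n],vec[:,1],np.sqrt(ev)*3.46)
print('wing tri',tri(ray('top',*cen['top']),ray('side',*cen['side'])))
for nm,a,b,z in(('post+',(316,291),(358,243),62),('post-',(603,391),(328,517),62)):
    print(nm,at('top',*s(*a),z),at('side',*s(*b),z))
for nm,a,z in(('rack corners',(386,357),52),('',(480,389),52),('',(470,424),52),('',(374,391),52),('plunger tip',(353,362),33),('plate',(546,368),60),('blk',(330,335),58)): print(nm,at('top',*s(*a),z))
for nm,a,z in(('rack corners',(284,304),52),('',(323,306),52),('',(312,390),52),('',(269,390),52),('blk',(310,258),58)): print('side',nm,at('side',*s(*a),z))
E
```

```text
top 118 (np.float64(377.02542372881356), np.float64(252.4406779661017)) [-0.99090361 -0.13457356] [ 6.49972014 18.05288857]
side 137 (np.float64(220.04379562043795), np.float64(297.93430656934305)) [0.02374925 0.99971795] [ 6.58777525 21.62220394]
wing tri (array([ 554.16348606, -232.29719101,   98.16632637]), np.float64(1.0844292179565647))
post+ [626.53047152 107.63537067  62.        ] [623.98619035 104.65420248  62.        ]
post- [ 548.19185845 -296.43014611   62.        ] [ 543.57438963 -297.95100131   62.        ]
rack corners [552.58845354  -0.97656719  52.        ]
 [ 528.65007105 -132.25181423   52.        ]
 [ 481.04101986 -124.52740649   52.        ]
 [505.20603235   8.022621    52.        ]
plunger tip [540.64677728  43.67793466  33.        ]
plate [ 568.42248515 -216.45274132   60.        ]
blk [569.98236883  78.47082983  58.        ]
side rack corners [505.52683929   9.94283542  52.        ]
side  [560.93080414  -1.32961011  52.        ]
side  [ 536.49584618 -133.27174672   52.        ]
side  [ 481.5109116  -125.79603503   52.        ]
side blk [548.26709799  87.49338167  58.        ]
```

>>> drive_tool(
  commands=[
    [[0.294, 0.364, -0.03, 0, 0, 1.05], [0.294, 0.364, -0.03, 0, 0, 1.05], [0.294, 0.364, -0.03, 0, 0, 1.05], [0.294, 0.364, -0.03, 0, 0, 1.05], [0.294, 0.364, -0.03, 0, 0, 1.05], [0.294, 0.364, -0.03, 0, 0, 1.05], [0.294, 0.364, -0.03, 0, 0, 1.05], [0.294, 0.364, -0.03, 0, 0, 1.05], [0.294, 0.364, -0.03, 0, 0, 1.05], [0.294, 0.364, -0.03, 0, 0, 1.05], [0.294, 0.364, -0.03, 0, 0, 1.05], [0.294, 0.364, -0.03, 0, 0, 1.05], [0.294, 0.364, -0.03, 0, 0, 1.05], [0.294, 0.364, -0.03, 0, 0, 1.05]],
  ],
  fingers=0.045,
  newtons=30,
)

```text
time: 1.5
eef_pos: [553.4, -232.8, 201.3]
eef_rot: [3.137, -0.174, -0.0]
contact_force: [0.3, 0.8, -0.6]
grip_width: 45.2
```

>>> drive_tool(
  commands=[
    [[0, 0, -0.04, 0, 0, 0], [0, 0, -0.076, 0, 0, 0], [0, 0, -0.076, 0, 0, 0], [0, 0, -0.076, 0, 0, 0]],
  ],
)

```text
time: 1.9
eef_pos: [553.5, -232.2, 125.3]
eef_rot: [-3.136, 0.173, 0.002]
contact_force: [0.1, -0.5, 1.3]
grip_width: 45.4
```

Run:
```python
from h import *
a=grab_frame('top')[190:310,300:450]; b=grab_frame('side')[200:360,130:300]
a=cv2.resize(a,None,fx=3,fy=3); b=cv2.resize(b,None,fx=2.25,fy=2.25)[:360]
cv2.imwrite('pics/c1.png',cv2.resize(np.hstack([a[:360],b]),(790,345))[:,:,::-1])
o=robot.observe(); print(o['eef_pos'],o['contact_force'])
```

```text
[ 555.35711687 -232.79959195  127.99783075] [-0.41205995  0.55407171  1.38924483]
```

View pics/c1.png

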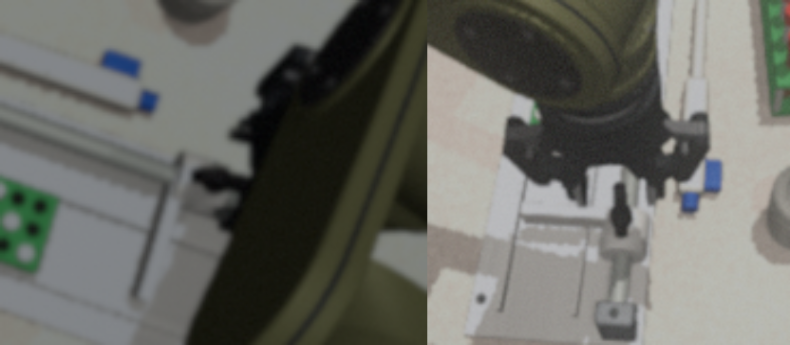

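Side crop: the wing, about (621,205), sits between the finger tips at (577,190) and (655,185). Lowering and gripping.

>>> drive_tool(
  commands=[
    [[0, 0, -0.015, 0, 0, 0], [0, 0, -0.03, 0, 0, 0], [0, 0, -0.044, 0, 0, 0], [0, 0, -0.044, 0, 0, 0]],
  ],
)

```text
time: 2.4
eef_pos: [552.0, -230.5, 77.6]
eef_rot: [-3.134, 0.171, 0.009]
contact_force: [0.2, -0.1, -0.6]
grip_width: 45.1
```

>>> drive_tool(
  commands=[
    [[0, 0, 0, 0, 0, 0], [0, 0, 0, 0, 0, 0], [0, 0, 0, 0, 0, 0], [0, 0, 0, 0, 0, 0], [0, 0, 0, 0, 0, 0], [0, 0, 0, 0, 0, 0], [0, 0, 0, 0, 0, 0], [0, 0, 0, 0, 0, 0]],
  ],
  fingers=0.0,
  newtons=30,
)

```text
time: 3.2
eef_pos: [554.5, -231.9, 81.9]
eef_rot: [3.137, -0.171, 0.001]
contact_force: [-1.3, 0.6, 3.6]
grip_width: 9.0
```

Run:
```python
from h import *
o=robot.observe(); print(o['eef_pos'],o['eef_rot'],o['contact_force'],o['ft_torque'],o['grip_width'],o['joint_pos'])
```

```text
[ 554.46044949 -231.86871976   81.94617291] [ 3.13652475e+00 -1.71068443e-01  1.21619109e-03] [-1.31513599  0.61851402  3.55575551] [0.04618136 0.20044706 0.22489535] 9.033640698715711 [-4.85370558e-01  1.53912280e-01  1.88184624e+00 -5.09157689e-05
  1.10496098e+00 -3.76374157e-01]
```

>>> drive_tool(
  commands=[
    [[0, 0, 0, 0, 0, 0.1], [0, 0, 0, 0, 0, 0.2], [0, 0, 0, 0, 0, 0.3], [0, 0, 0, 0, 0, 0.4], [0, 0, 0, 0, 0, 0.5], [0, 0, 0, 0, 0, 0.6], [0, 0, 0, 0, 0, 0.7], [0, 0, 0, 0, 0, 0.7], [0, 0, 0, 0, 0, 0.7]],
  ],
)

```text
time: 4.1
eef_pos: [553.9, -231.9, 81.8]
eef_rot: [3.006, 0.912, -0.001]
contact_force: [-4.1, 0.5, 5.6]
grip_width: 9.7
```

>>> drive_tool(
  commands=[
    [[0, 0, 0, 0, 0, 0.1], [0, 0, 0, 0, 0, 0.2], [0, 0, 0, 0, 0, 0.3], [0, 0, 0, 0, 0, 0.4], [0, 0, 0, 0, 0, 0.5], [0, 0, 0, 0, 0, 0.6], [0, 0, 0, 0, 0, 0.65], [0, 0, 0, 0, 0, 0.65], [0, 0, 0, 0, 0, 0.65]],
  ],
)

```text
time: 5.0
eef_pos: [553.6, -232.0, 81.8]
eef_rot: [-2.557, -1.824, 0.002]
contact_force: [-4.6, -0.1, 5.5]
grip_width: 9.3
```

Run:
```python
from h import *
o=robot.observe(); print(o['eef_pos'],o['eef_rot'],o['contact_force'],o['ft_torque'],o['grip_width'])
f=cv2.resize(grab_frame('side')[150:360,130:300],None,fx=2.8,fy=2.8); cv2.imwrite('pics/c2.png',f[:,:,::-1])
```

```text
[ 553.5761611  -231.97261337   81.77652206] [-2.55727832e+00 -1.82375549e+00  2.18287675e-03] [-4.63064594 -0.05862112  5.52646959] [0.00326751 0.75456171 0.05604988] 9.281544403601728
```

View pics/c2.png

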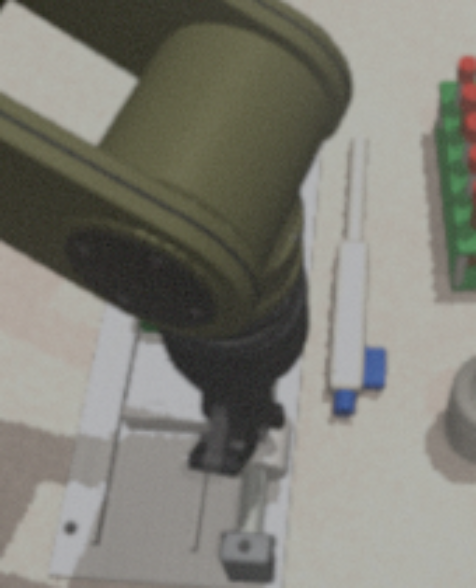

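Loosened: the tool has turned about 1.43 rad relative to the rod. I'll regrip here to remove the side load, then drag.

>>> drive_tool(
  commands=[
    [[0, 0, 0, 0, 0, 0], [0, 0, 0, 0, 0, 0], [0, 0, 0, 0, 0, 0]],
  ],
  fingers=0.025,
)

```text
time: 5.35
eef_pos: [554.0, -231.4, 80.8]
eef_rot: [-2.556, -1.825, -0.0]
contact_force: [-0.1, 0.2, 0.6]
grip_width: 25.1
```

>>> drive_tool(
  commands=[
    [[0, 0, 0, 0, 0, 0], [0, 0, 0, 0, 0, 0], [0, 0, 0, 0, 0, 0], [0, 0, 0, 0, 0, 0], [0, 0, 0, 0, 0, 0]],
  ],
  fingers=0.0,
  newtons=40,
)

```text
time: 5.85
eef_pos: [554.0, -231.6, 81.1]
eef_rot: [-2.556, -1.827, 0.0]
contact_force: [-0.6, -1.2, -0.6]
grip_width: 9.5
```

>>> drive_tool(
  commands=[
    [[0.0009, 0.005, 0, 0, 0, 0], [0.0019, 0.0098, 0, 0, 0, 0], [0.0037, 0.0196, 0, 0, 0, 0], [0.0056, 0.0295, 0, 0, 0, 0], [0.0075, 0.0393, 0, 0, 0, 0], [0.0075, 0.0393, 0, 0, 0, 0], [0.0075, 0.0393, 0, 0, 0, 0]],
  ],
)

```text
time: 6.55
eef_pos: [562.0, -191.3, 81.1]
eef_rot: [-2.555, -1.827, -0.001]
contact_force: [2.4, 0.0, -5.5]
grip_width: 9.4
```

>>> drive_tool(
  commands=[
    [[0.0012, 0.005, 0, 0, 0, 0], [0.0024, 0.0098, 0, 0, 0, 0], [0.0034, 0.0147, 0, 0, 0, 0], [0.0044, 0.0196, 0, 0, 0, 0], [0.0054, 0.0245, 0, 0, 0, 0]],
  ],
)

```text
time: 7.05
eef_pos: [566.8, -167.5, 81.1]
eef_rot: [-2.556, -1.826, 0.001]
contact_force: [0.5, -1.8, -4.6]
grip_width: 9.7
```

>>> drive_tool(
  commands=[
    [[0.0006, 0.0029, 0, 0, 0, 0], [0.0012, 0.0059, 0, 0, 0, 0], [0.0018, 0.0088, 0, 0, 0, 0], [0.0024, 0.0118, 0, 0, 0, 0]],
  ],
)

```text
time: 7.45
eef_pos: [569.1, -156.1, 81.2]
eef_rot: [-2.556, -1.826, 0.001]
contact_force: [-0.9, -3.2, -4.2]
grip_width: 9.4
```

>>> drive_tool(
  commands=[
    [[0.0006, 0.0029, 0, 0, 0, 0], [0.0012, 0.0059, 0, 0, 0, 0], [0.0018, 0.0088, 0, 0, 0, 0]],
  ],
)

```text
time: 7.75
eef_pos: [570.9, -146.9, 81.2]
eef_rot: [-2.555, -1.826, 0.001]
contact_force: [-2.2, -2.0, -4.6]
grip_width: 9.5
```

>>> drive_tool(
  commands=[
    [[0.0003, 0.002, 0, 0, 0, 0], [0.0006, 0.004, 0, 0, 0, 0], [0.0009, 0.006, 0, 0, 0, 0], [0.0012, 0.008, 0, 0, 0, 0]],
  ],
)

```text
time: 8.15
eef_pos: [572.5, -139.2, 81.2]
eef_rot: [2.556, 1.827, 0.0]
contact_force: [-0.6, -2.3, -6.3]
grip_width: 10.0
```

>>> drive_tool(
  commands=[
    [[0.0004, 0.002, 0, 0, 0, 0], [0.0007, 0.004, 0, 0, 0, 0]],
  ],
)

```text
time: 8.35
eef_pos: [573.2, -135.2, 81.1]
eef_rot: [2.556, 1.826, 0.0]
contact_force: [-0.1, -3.1, -7.4]
grip_width: 9.5
```

>>> drive_tool(
  commands=[
    [[0.0004, 0.002, 0, 0, 0, 0], [0.0007, 0.004, 0, 0, 0, 0]],
  ],
)

```text
time: 8.55
eef_pos: [574.0, -131.2, 81.2]
eef_rot: [2.556, 1.826, 0.0]
contact_force: [0.8, -4.1, -8.2]
grip_width: 9.2
```

>>> drive_tool(
  commands=[
    [[0.0003, 0.0015, -0.0005, 0, 0, 0], [0.0006, 0.003, -0.001, 0, 0, 0], [0.0006, 0.003, -0.001, 0, 0, 0]],
  ],
)

```text
time: 8.85
eef_pos: [574.7, -127.9, 81.1]
eef_rot: [-2.556, -1.827, -0.001]
contact_force: [-2.3, -1.2, -0.9]
grip_width: 9.3
```

>>> drive_tool(
  commands=[
    [[0.0003, 0.0015, 0, 0, 0, 0], [0.0005, 0.0025, 0, 0, 0, 0]],
  ],
)

```text
time: 9.05
eef_pos: [575.1, -126.1, 81.0]
eef_rot: [2.555, 1.826, -0.0]
contact_force: [-3.5, -3.9, 0.4]
grip_width: 9.5
```

>>> drive_tool(
  commands=[
    [[0.0002, 0.001, 0, 0, 0, 0], [0.0004, 0.002, 0, 0, 0, 0]],
  ],
)

```text
time: 9.25
eef_pos: [575.5, -124.7, 81.1]
eef_rot: [2.554, 1.826, -0.002]
contact_force: [-3.7, -5.7, 0.9]
grip_width: 9.7
```

>>> drive_tool(
  commands=[
    [[-0.0002, 0.001, 0, 0, 0, 0], [-0.0002, 0.002, 0, 0, 0, 0], [-0.0002, 0.002, 0, 0, 0, 0]],
  ],
)

```text
time: 9.55
eef_pos: [575.7, -123.5, 81.1]
eef_rot: [2.553, 1.825, -0.001]
contact_force: [-2.1, -7.5, -0.9]
grip_width: 9.4
```

>>> drive_tool(
  commands=[
    [[0.0002, 0.001, 0, 0, 0, 0], [0.0002, 0.001, 0, 0, 0, 0]],
  ],
)

```text
time: 9.75
eef_pos: [575.8, -122.9, 81.1]
eef_rot: [2.552, 1.824, -0.002]
contact_force: [-2.2, -10.1, -0.9]
grip_width: 9.4
```

Run:
```python
from h import *
o=robot.observe(); print(o['eef_pos'],o['contact_force'])
f=cv2.resize(grab_frame('top')[150:320,170:400],None,fx=3,fy=3); cv2.imwrite('pics/c3.png',f[:,:,::-1])
```

```text
[ 575.7989202  -122.90546961   81.09991657] [ -2.15820924 -10.12818649  -0.87253299]
```

View pics/c3.png

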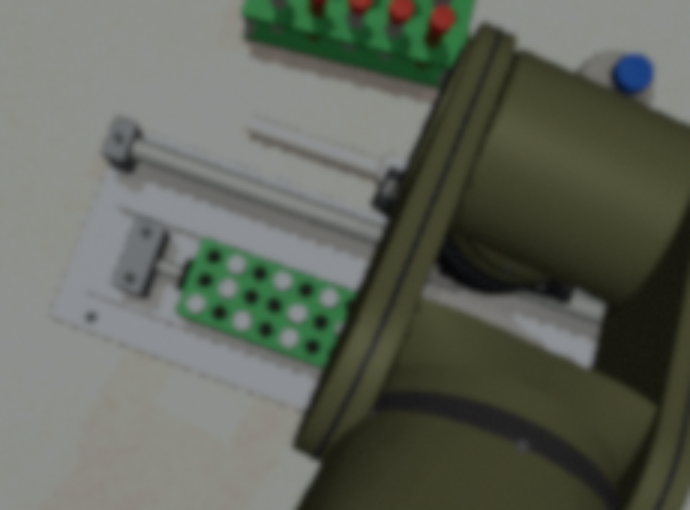

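The rack touches the plunger: its end is at crop (185,275). Force rose from about 3.5 N (friction) at y=-126 to 10.1 N at y=-122.9, so the spring carries about 6.4 N. Pushing a bit further.

>>> drive_tool(
  commands=[
    [[0.0002, 0.001, 0, 0, 0, 0], [0.0004, 0.002, 0, 0, 0, 0], [0.0004, 0.002, 0, 0, 0, 0]],
  ],
)

```text
time: 10.1
eef_pos: [576.1, -121.6, 81.1]
eef_rot: [2.552, 1.824, -0.004]
contact_force: [-2.2, -13.1, -0.7]
grip_width: 9.6
```

>>> drive_tool(
  commands=[
    [[0.0002, 0.001, 0, 0, 0, 0], [0.0002, 0.001, 0, 0, 0, 0], [0.0002, 0.001, 0, 0, 0, 0]],
  ],
)

```text
time: 10.4
eef_pos: [576.2, -121.0, 81.1]
eef_rot: [2.551, 1.824, -0.004]
contact_force: [-2.1, -13.8, -0.9]
grip_width: 9.6
```

>>> drive_tool(
  commands=[
    [[0.0002, 0.001, 0, 0, 0, 0], [0.0002, 0.001, 0, 0, 0, 0], [0.0002, 0.001, 0, 0, 0, 0]],
  ],
)

```text
time: 10.7
eef_pos: [576.3, -120.3, 81.1]
eef_rot: [2.551, 1.824, -0.005]
contact_force: [-3.5, -14.7, -0.5]
grip_width: 9.4
```

>>> drive_tool(
  commands=[
    [[0, 0, 0, 0, 0, -0.1], [0, 0, 0, 0, 0, -0.2], [0, 0, 0, 0, 0, -0.3], [0, 0, 0, 0, 0, -0.3], [0, 0, 0, 0, 0, -0.3]],
  ],
)

```text
time: 11.2
eef_pos: [576.4, -120.2, 81.1]
eef_rot: [2.795, 1.421, -0.003]
contact_force: [-2.8, -13.9, -1.2]
grip_width: 9.2
```

>>> drive_tool(
  commands=[
    [[0, 0, 0, 0, 0, -0.1], [0, 0, 0, 0, 0, -0.2], [0, 0, 0, 0, 0, -0.3], [0, 0, 0, 0, 0, -0.4], [0, 0, 0, 0, 0, -0.4]],
  ],
)

```text
time: 11.7
eef_pos: [576.6, -120.0, 81.1]
eef_rot: [3.022, 0.835, -0.0]
contact_force: [-2.5, -13.2, -0.7]
grip_width: 9.3
```

>>> drive_tool(
  commands=[
    [[0, 0, 0, 0, 0, -0.1], [0, 0, 0, 0, 0, -0.2], [0, 0, 0, 0, 0, -0.3], [0, 0, 0, 0, 0, -0.4], [0, 0, 0, 0, 0, -0.4]],
  ],
)

```text
time: 12.2
eef_pos: [576.7, -120.0, 81.2]
eef_rot: [3.128, 0.218, 0.002]
contact_force: [-1.4, -13.4, -1.7]
grip_width: 9.6
```

>>> drive_tool(
  commands=[
    [[0, 0, 0, 0, 0, -0.1], [0, 0, 0, 0, 0, -0.2], [0, 0, 0, 0, 0, -0.28], [0, 0, 0, 0, 0, -0.32], [0, 0, 0, 0, 0, -0.32], [0, 0, 0, 0, 0, -0.32]],
  ],
)

```text
time: 12.8
eef_pos: [576.9, -120.0, 81.2]
eef_rot: [3.123, -0.281, 0.004]
contact_force: [-1.7, -13.0, -1.4]
grip_width: 9.6
```

Run:
```python
from h import *
o=robot.observe(); print(o['eef_pos'],o['eef_rot'],o['contact_force'],o['ft_torque'],o['grip_width'])
```

```text
[ 576.89416446 -119.95815316   81.21945201] [ 3.12323116 -0.28067282  0.00427013] [ -1.65663874 -13.00601012  -1.35484448] [-1.91352414  0.27906798  0.01656089] 9.612019023834408
```

Tight: the tool is at about 0 to the rod. I'll relax the arm's push in place; if the clamp holds, measured y stays put while the force falls.

>>> drive_tool(
  commands=[
    [[-0.0002, -0.0007, 0, 0, 0, 0], [-0.0003, -0.0014, 0, 0, 0, 0], [-0.0005, -0.0026, 0, 0, 0, 0], [-0.0005, -0.0026, 0, 0, 0, 0], [-0.0005, -0.0026, 0, 0, 0, 0]],
  ],
)

```text
time: 13.3
eef_pos: [576.8, -120.2, 81.3]
eef_rot: [3.127, -0.281, 0.005]
contact_force: [0.4, -5.8, -1.4]
grip_width: 9.1
```

>>> drive_tool(
  commands=[
    [[-0.0002, -0.001, 0, 0, 0, 0], [-0.0004, -0.002, 0, 0, 0, 0], [-0.0004, -0.002, 0, 0, 0, 0], [-0.0004, -0.002, 0, 0, 0, 0]],
  ],
)

```text
time: 13.7
eef_pos: [576.7, -120.6, 81.3]
eef_rot: [-3.128, 0.281, -0.005]
contact_force: [4.8, 1.4, -0.2]
grip_width: 8.9
```

>>> drive_tool(
  commands=[
    [[0, 0, 0, 0, 0, 0], [0, 0, 0, 0, 0, 0], [0, 0, 0, 0, 0, 0], [0, 0, 0, 0, 0, 0]],
  ],
  fingers=0.04,
)

```text
time: 14.1
eef_pos: [574.8, -121.3, 80.0]
eef_rot: [-3.129, 0.281, 0.002]
contact_force: [-0.2, 0.1, 0.3]
grip_width: 40.2
```

>>> drive_tool(
  commands=[
    [[0, 0, 0.02, 0, 0, 0], [0, 0, 0.05, 0, 0, 0], [0, 0, 0.1, 0, 0, 0], [-0.03, -0.03, 0.14, 0, 0, 0], [-0.07, -0.06, 0.14, 0, 0, 0], [-0.1, -0.1, 0.14, 0, 0, 0], [-0.13, -0.14, 0.14, 0, 0, 0], [-0.15, -0.18, 0.14, 0, 0, 0], [-0.16, -0.22, 0.14, 0, 0, 0], [-0.17, -0.26, 0.14, 0, 0, 0], [-0.18, -0.3, 0.14, 0, 0, 0], [-0.19, -0.34, 0.14, 0, 0, 0], [-0.19, -0.34, 0.14, 0, 0, 0]],
  ],
)

```text
time: 15.4
eef_pos: [383.4, -465.1, 219.9]
eef_rot: [3.128, -0.288, -0.001]
contact_force: [-0.3, -0.1, -0.9]
grip_width: 39.9
```

Run:
```python
from h import *
T=grab_frame('top');S=grab_frame('side'); cv2.imwrite('pics/top9.png',T[:,:,::-1]);cv2.imwrite('pics/side9.png',S[:,:,::-1])
a=cv2.resize(T[150:330,180:420],None,fx=3.3,fy=3.3); cv2.imwrite('pics/d1.png',a[:,:,::-1])
b=cv2.resize(S[150:300,130:300],None,fx=3.8,fy=3.8,interpolation=cv2.INTER_CUBIC); cv2.imwrite('pics/d2.png',b[:,:,::-1])
```

```text
(no output)
```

View pics/d1.png

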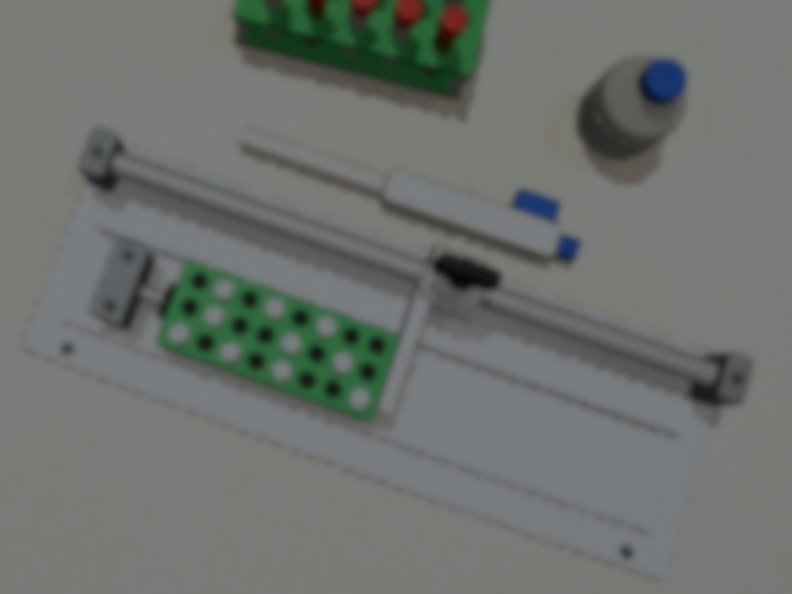

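View pics/d2.png

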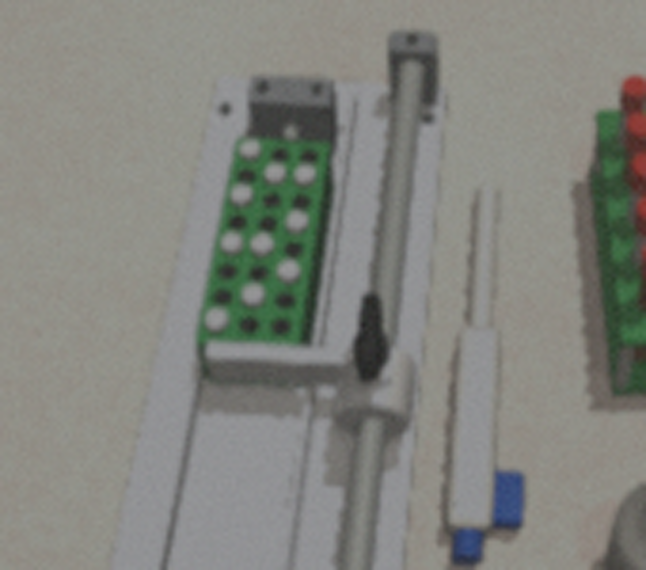

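The wing is in line with the rod (crop 466,270), the plate is against the rack end (390,370), and the rack is on the plunger tip (168,300). The bystanders look unmoved. One numeric check of the collar's position.

Run:
```python
from h import *
cen={}
for n,p in {'top':(576.5,-120.5,100),'side':(576.5,-120.5,100)}.items():
    f=cv2.imread(f'pics/{n}9.png'); g=f.max(2); u,v=proj(n,p).astype(int); x0,y0=u-16,v-16
    w=(g[y0:y0+32,x0:x0+32]<55).astype(np.uint8)
    k,l,st,c=cv2.connectedComponentsWithStats(w); i=1+st[1:,4].argmax(); cen[n]=c[i]+[x0,y0]; print(n,st[i],cen[n],proj(n,p))
    yy,xx=np.nonzero(l==i); print(np.linalg.eigh(np.cov(xx,yy))[1][:,1])
print(tri(ray('top',*cen['top']),ray('side',*cen['side'])))
for n in('top','side'):
    d=cv2.absdiff(cv2.imread(f'pics/{n}0.png'),cv2.imread(f'pics/{n}9.png')).max(2)
    for nm,(a,b,c,e) in ({'blood':(245,120,335,185),'bottle':(350,160,390,200),'pip':(250,185,360,232)} if n=='top' else {'blood':(283,165,325,255),'bottle':(285,270,325,318),'pip':(247,195,270,300)}).items(): print(n,nm,(cv2.medianBlur(d[b:e,a:c],3)>40).sum())
```

```text
top [  8  12  19  10 124] [320.60483871 232.5       ] [320.84768448 232.17372307]
[-0.96637081 -0.2571526 ]
side [ 14   6   7  22 108] [226.99074074 239.60185185] [226.43806598 238.92365939]
[-0.04510488  0.99898226]
(array([ 576.80488352, -120.47309894,   97.06276694]), np.float64(1.1839352713817157))
top blood 0
top bottle 0
top pip 64
side blood 0
side bottle 0
side pip 0
```

```bash
python3 -c "
from h import *
print(robot.finish_job(), robot.observe()['time'])"
```

```text
the job is handed in; nothing more can be done
the job is handed in; nothing more can be done
```

The rack is clamped on the sprung stop and the wing screw is tight again. I handed the job in at about 15.5 s of the 61 s allowed.

- **Loosening:** I turned the wing to about 1.43 rad, then dragged the collar about 113 mm along the rod.
- **Feeling for the stop:** The plunger contact showed at tool y ≈ -126 mm, where the force began to rise above about 3.5 N of friction. I pushed until the tool force was about 15 N, with an estimated 11 to 12 N of that on the plunger. The highest reading while pushing was about 15 N, under the 20 N limit.
- **Tightening and release:** I turned the screw back to about 0 rad, eased off the arm's push, opened the fingers and moved clear.

**Last checks:**
- **Wing:** The cameras put it at y ≈ -120.5 mm. That matches the tool's last reading while gripping it (-120.6 mm), so the clamp held.
- **Push:** That position means about 5.5 mm of plunger compression, or roughly 11 N. This is worked out from position, not measured directly after release.
- **Screw angle:** The wing lies in line with the rod in both pictures.
- **Bystanders:** The blood rack and bottle show no change in either camera. The pipette shows none in the side view. In the top view, 64 pixels changed in its box. I put that down to the rod and collar, which the box also covers, and did not check it further.

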